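# Take a bottle from the partitioned carton and mark its cap in the hand press

## Robot

A 7-joint arm with a two-finger parallel gripper is mounted at the origin on the work surface. World frame = base frame: x ahead of the robot, y to its left, z up, the work surface at z = 0. Lengths are in m, angles in rad, forces in N, time in s.
With the tool pointing down it reaches from about 0.425 to 0.875 m from the base axis. Payload 4.7 kg.
Tool frame: the origin (TCP) lies between the finger pads; the fingertips stand 14 mm ahead of it and the grasp point (between the pads) lies 5 mm behind it; z points along the fingers, y is the line along which they close (so a half turn about z gives the same grasp; the last joint's range is limited). The gripper opens to 85 mm and grips with 20 to 120 N. Pads are 22 mm wide; open, the fingers measure 114 mm over their backs; the gripper's body (76 mm by 85 mm) begins 54 mm behind the grasp point. The pads swing forward as they close: fully open they stand 13 mm farther back than shut.
Start: joints at [-1.196, 0.321, -0.07, 1.45, 0.023, 1.371, -0.057], TCP at [0.229, 0.608, 0.245] pointing down, gripper open.
Joint ranges: [-2.86, 2.86], [-0.3, 2.09], [-1.38, 1.24], [0.06, 2.45], [-1.56, 4.7], [0.09, 2.05], [-2.69, 2.69]. Speed limits (rad/s): [2.57, 2.57, 3.14, 3.14, 3.14, 3.14, 3.14].

## Interface

Orientations are given as a 3x3 rotation matrix whose columns are the frame's x, y, z axes.
In Python, from cell import read_state, read_camera, calibration, job_done gives the robot as it stands.
- The arm moves only by the tool arm_command, never from a script. Its argument "plan" is a list that holds one entry, the list of rows, each a list of 5 numbers: the closure, from -1 (fully open) to 1 (shut), then the shift along the tool's x, y, z in mm, then the turn about the tool's z in rad. In form: [[[claw, dx, dy, dz, yaw], ...]]. A call has 1 to 8 rows; each row shifts and turns the commanded pose from where the row before left it, along the tool's axes as they then stand; what a row does not reach is not made up. A row lasts 1/10 s, in which the tool goes at most 50 mm and 8.59 degrees, less where a joint would pass 70% of its speed; a pose out of reach is approached as far as the arm can. A call with a gripper value outside its range is refused whole. The fingers move at their own pace and stop on an object; "grip_force" is the grip in N (left out, the last holds). Time passes only in rows, so rows that do not move let the fingers close. It gives the time, the measured TCP pose, the force, the opening and the grip force at its end, in the units of the state.
- read_state(): the state, without advancing time (a new reading comes with each control period).
- read_camera(name): name is "scene" or "top"; returns the picture (420x560x3 uint8, red, green, blue); there is no depth.
- calibration(name): a dict with "fx", "fy", "cx", "cy" (pixels), "R" (3x3) and "t" (3): a world point X has camera coordinates R X + t. Camera axes: x right, y down, z forward; pixel columns grow to the right and rows downward; lengths in m; the calibration is good to about 2 mm. A picture is of the moment at which its call begins. calibration takes no time and is no camera call.
- job_done(): hands the job in; it is judged then, once.
The state is a dict: "t": time; "joint_positions": joint angles; "joint_velocities": joint speeds; "effort": joint torques, N m; "position": TCP position; "tcp_rot": TCP orientation; "wrist_force": force on the tool from outside, world axes, zero at the start; "torque": the same for the moment, N m; "width": finger opening in m; "gripper_force": force on a finger pad.
Only numpy, scipy, OpenCV 4.12 (cv2) and the standard library are available. Lean on these libraries where they do the work, as an engineer would, in place of code of your own. Each camera call takes 0.05 s, during which the arm holds its last target. There are 200 camera calls.

## Task

Lift the bottle with the slender neck and narrow cap out of its compartment in the tilted carton and stand it upright in the middle of the round plate of the hand press. With the bottle standing there, press the button so that the press arm drops onto its cap, let it come to rest, then lift the arm by its handle all the way back up until it stays up by itself, leaving the bottle standing on the plate. Leave the other two containers in their compartments, and do not disturb the steel beaker or the scoop.

Things in the scene. Friction and masses are not known exactly. Their poses are not given: they have to be found in the camera images.
- carton: fixed cardboard carton, tilted 0.436 rad (25 deg) on a low stand, its mouth leaning to the frame's -x. Frame: z vertical, x level, y along its 340 mm width; origin on the table. Direction out of the mouth: (-0.422, 0, 0.906). Underside centre at (60, 0, 50) mm. Outside 162 x 340 mm, 159 mm deep; walls, floor and dividers 4 mm; rim 160 mm above the table at the low side, 228 mm at the far side
- carton_mouth (a point): middle of the carton's rim plane. The mouth is split by full-height dividers into 2 rows of 3 compartments, each 75 mm by 108 mm (108 along the carton's y). The low (-x) row holds the three containers, at about y = -112, 0, +112 mm in any order, each sunk below the rim and resting against the low wall; the far row is empty
- bottle: the bottle to take: white plastic, about 0.18 kg, 135 mm tall, body 62 mm diameter up to 78 mm, then a shoulder to a slender neck, and a heavy steel cylindrical cap 36 mm in diameter from 95 to 135 mm. In the carton its cap top is about 20 mm below the rim. Origin: centre of the underside, z along the bottle towards the cap
- canister: straight-sided white canister with a flat steel lid, 62 mm diameter, 125 mm tall, standing in another compartment; leave it. Origin: centre of underside, z towards the lid
- jar: squat white jar with a flat steel lid, 62 mm diameter, 90 mm tall, standing in another compartment; leave it. Origin: centre of underside, z towards the lid
- press: grey hand press fixed on the table, base 200 x 120 mm, 15 mm thick, with a column and linkage cover up to 190 mm high at x = 25 to 85 mm (y from -28 to 52 mm), and a 45 mm high button housing on its +y side (to y = 125 mm). Origin: on the table near the middle of the base; z up, -x is the front, y across
- press_plate (a point): centre of the top face of the round aluminium plate, 90 mm diameter, 20 mm above the table, at (-40, 0, 20) mm in the press frame; axes as the press
- button_top (a point): centre of the top of the black round push button, 32 mm diameter, 60 mm above the table, at (-15, 98, 60) mm in the press frame; it is pressed straight down
- press_button (a joint): travel of the button in m, 0 up, 0.009 fully down; springs back by itself. Takes about 3 to 4 N; pressed about 7 mm it tips the raised arm over, which then falls by itself in about 1 s
- press_hinge (a point): point on the hinge axis of the press arm, at (60, 0, 167) mm in the press frame; axis along the press y
- press_handle (a point): middle of the free part of the arm's handle, a black round bar 14 mm in diameter parallel to the press y, sticking out 92 mm to the -y side of the 16 mm wide steel arm; 145 mm from the hinge axis, 62 mm to -y of the arm's middle. Arm raised: about 310 mm high, just behind (+x of) the hinge; arm down on the bottle: about 171 mm high, 145 mm to the -x side of the hinge
- press_arm (a joint): angle of the press arm in rad: 0 raised against its stop, leaning 0.17 past vertical to the back (+x), where its weight keeps it; grows as it swings forward and down; about 1.74 (level) with its head on the cap of a bottle on the plate; 2.0 is the stop without a bottle. About 1 N at the handle, damped; let go at over 0.2 it falls again
- beaker: empty open steel beaker, 64 mm diameter at the rim, 80 mm tall, standing on the table between carton and press; leave it. Origin: centre of the underside
- scoop: steel spoon-shaped scoop 180 mm long lying on the table between robot and work; leave it. Origin near its middle
Things that resemble listed ones, but are neither listed nor needed, are in the scene too. What is shaped like the bottle but purple or turquoise is not meant.

How it is judged:
By the outcome, as a careful person would: the job done as asked, in the order asked, and still so for the second after the job is handed in, with the robot touching nothing.
It also fails if it takes over 72 s, if anything falls off the work surface, if the arm or the gripper's body presses on something with over 40 N, if the wrist force passes 120 N, or if a joint passes its speed limit or range.

## Working session

There is one attempt and no reset: what is moved stays moved. The work goes in short steps, Python scripts to look and compute and a tool call to move; the robot and the scene stay as the last step left them, time stands still between calls to the robot, and variables do not carry over. Pictures are saved under pics/ and viewed, at most 10 in all, crops included, and the job is handed in when it is done.

Besides the shell and the picture viewer there is one more tool, called after "Emit:" by a JSON object that holds its "api" and its "payload". arm_command: Moves the arm, as the interface text tells. Its arguments: {"type":"object","properties":{"plan":{"type":"array"},"grip_force":{"type":"number"}},"required":["plan"]}

```bash
mkdir -p pics; ls; python3 - <<'E'
from cell import *
import cv2,numpy as np
for n in("scene","top"):
    im=read_camera(n); cv2.imwrite(f"pics/{n}0.png",cv2.resize(im[:,:,::-1],(800,600),interpolation=cv2.INTER_CUBIC))
    c=calibration(n); print(n,c)
s=read_state(); print(s)
E
```

```text
pics
scene {'fx': 471.23211587409736, 'fy': 471.23211587409736, 'cx': 267.8869662075402, 'cy': 208.21433860833164, 'R': array([[ 0.90487925, -0.42566737,  0.00091535],
       [-0.30617115, -0.65234635, -0.69332782],
       [ 0.29572415,  0.6270977 , -0.72062174]]), 't': array([-0.50241458,  0.36823969,  1.48873801])}
top {'fx': 520.1726264697527, 'fy': 520.1726264697527, 'cx': 275.47849596987544, 'cy': 209.1149815954226, 'R': array([[-0.0107818 , -0.99993549, -0.00357426],
       [-0.99464791,  0.01109198, -0.10272542],
       [ 0.10275844,  0.00244756, -0.99470333]]), 't': array([0.10070776, 0.61524273, 1.61805922])}
{'t': 0.1, 'joint_positions': array([-1.19588928,  0.32174352, -0.07009721,  1.45156653,  0.02259654,
        1.37076144, -0.05691965]), 'joint_velocities': array([-0.00106724, -0.00251605,  0.00011598, -0.00322888,  0.00058805,
       -0.00234573,  0.00135824]), 'effort': array([ 1.27540111e-04, -4.94879830e+01, -3.83892953e-01, -3.15207624e+01,
        1.30115548e-02,  7.50087784e-03,  3.27983230e-05]), 'position': array([0.22934479, 0.60771366, 0.24432961]), 'tcp_rot': array([[-9.35619184e-01,  3.53010588e-01, -5.17281401e-04],
       [ 3.53010957e-01,  9.35617801e-01, -1.61076190e-03],
       [-8.46383199e-05, -1.68966574e-03, -9.99998569e-01]]), 'wrist_force': array([-0.0028835 ,  0.30195923,  0.40680766]), 'torque': array([ 0.04761762, -0.03721516,  0.01297433]), 'gripper_force': 0.0, 'width': 0.08535709451789543}
```

View pics/scene0.png

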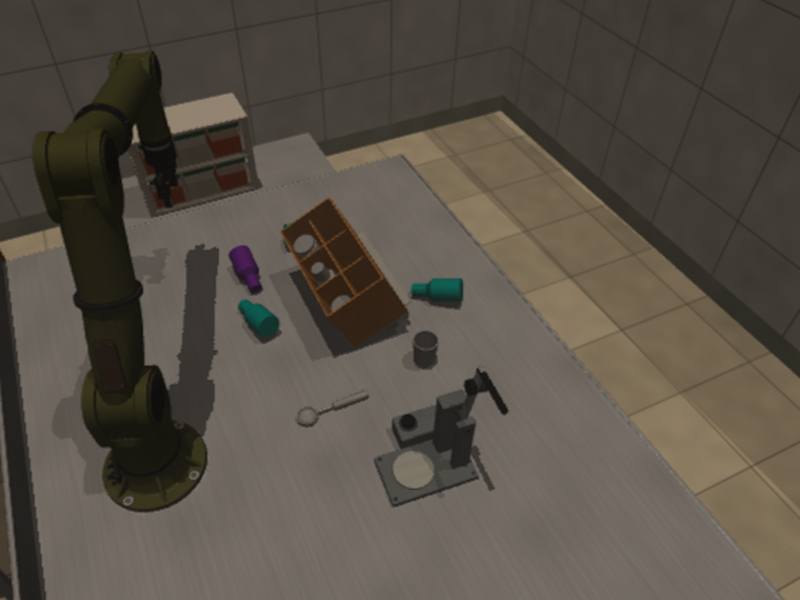

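View pics/top0.png

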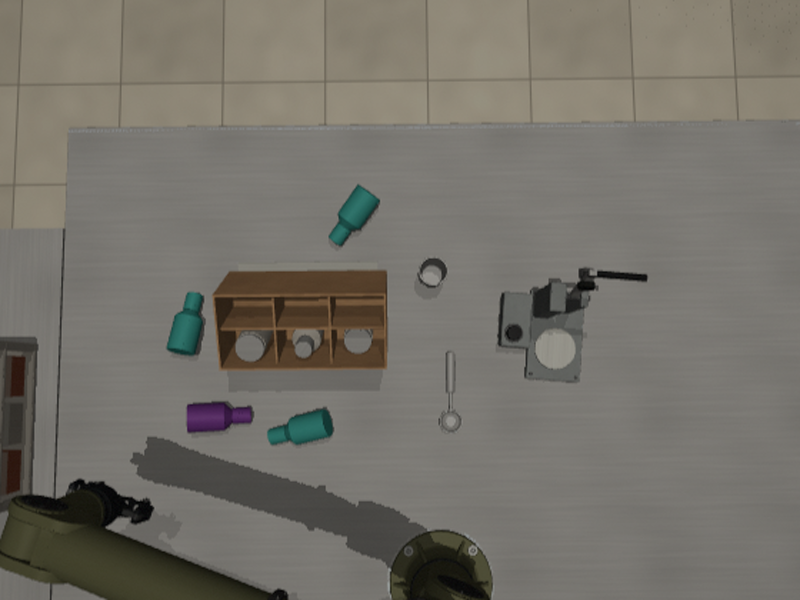

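Top view (800 px scale): the bottle sits in the carton's middle compartment with its cap at about (304,347). The plate is at about (555,349), the button at (513,333), and the handle runs from (597,275) to (647,278). Next I'll take enlarged crops.

```bash
cat > h.py <<'E'
import numpy as np,cv2
from cell import *
def ray(n,px):
    c=calibration(n);R,t=c["R"],c["t"]
    d=R.T@np.array([(px[0]-c["cx"])/c["fx"],(px[1]-c["cy"])/c["fy"],1]);return -R.T@t,d
def atz(n,px,z):
    o,d=ray(n,px);return o+d*(z-o[2])/d[2]
def proj(n,X):
    c=calibration(n);p=c["R"]@np.asarray(X,float)+c["t"];return np.array([c["fx"]*p[0]/p[2]+c["cx"],c["fy"]*p[1]/p[2]+c["cy"]])
def crop(n,x,y,w,h,k):
    im=read_camera(n)[y:y+h,x:x+w,::-1];return cv2.resize(im,None,fx=k,fy=k,interpolation=cv2.INTER_CUBIC)
E
python3 - <<'E'
from h import *
a=crop("top",145,180,133,85,6); cv2.imwrite("pics/c1.png",a[:, :798])
b=crop("top",340,180,125,95,6); cv2.imwrite("pics/c2.png",b)
E
```

```text
(no output)
```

View pics/c1.png

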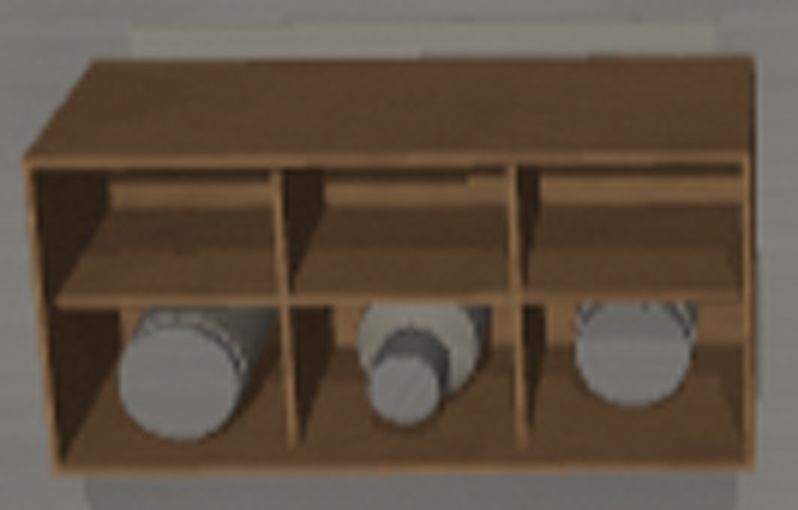

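View pics/c2.png

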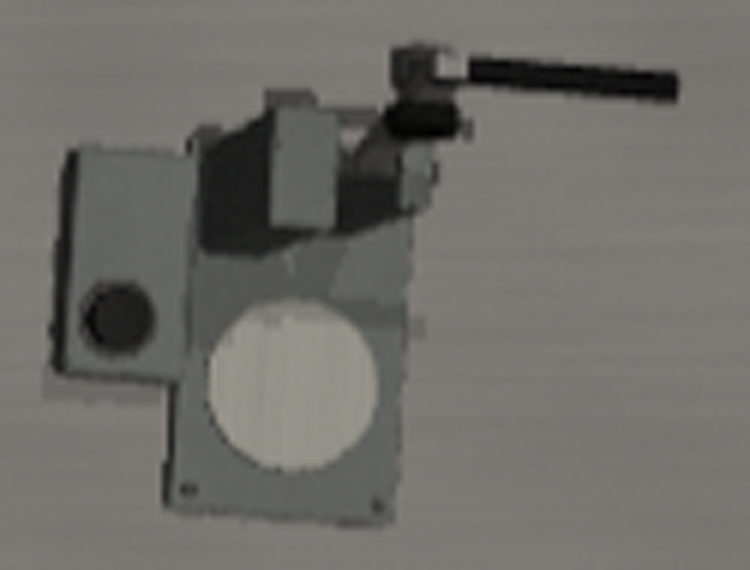

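Carton crop: cap top centre is at (405,388), and the low rim corners are at (56,468) and (753,467). Press crop: plate centre is at (293,385), button at (118,318), and handle ends at (470,70) and (678,88).

```bash
python3 - <<'E'
from h import *
T=lambda u,v,o:(o[0]+(u+.5)/6-.5,o[1]+(v+.5)/6-.5)
c=(145,180);p=(340,180)
L=[atz("top",T(u,v,c),z) for u,v,z in((56,468,.16),(753,467,.16),(30,158,.228),(748,155,.228))]
print("corners",np.round(L,4)); print("rim mid",np.mean(L,0))
print("yaw low,far",[np.arctan2(-(a-b)[0],(a-b)[1]) for a,b in((L[0],L[1]),(L[2],L[3]))])
print("cap",atz("top",T(405,388,c),.1565))
P=atz("top",T(293,385,p),.02);B=atz("top",T(118,318,p),.06);print("plate",P,"button",B,np.linalg.norm((P-B)[:2]))
d=(B-P)[:2];yaw=np.arctan2(d[1],d[0])-np.arctan2(98,25);print("press yaw",yaw)
h=[atz("top",T(u,v,p),.31) for u,v in((470,70),(678,88))];print("handle",h,"yaw",np.arctan2((h[0]-h[1])[1],(h[0]-h[1])[0])-np.pi/2)
R=np.array([[np.cos(yaw),-np.sin(yaw)],[np.sin(yaw),np.cos(yaw)]])
print("press origin",P[:2]-R@[-.04,0])
E
```

```text
corners [[0.4658 0.4475 0.16  ]
 [0.4626 0.1108 0.16  ]
 [0.609  0.4455 0.228 ]
 [0.6066 0.1108 0.228 ]]
rim mid [0.53599202 0.27864031 0.194     ]
yaw low,far [np.float64(-0.009390365531400404), np.float64(-0.00697352917344097)]
cap [0.50264313 0.27935129 0.1565    ]
plate [ 0.50315379 -0.26287991  0.02      ] button [ 0.53734234 -0.16510789  0.06      ] 0.10357714248592867
press yaw -0.08661153770322083
handle [array([ 0.63081365, -0.28341359,  0.31      ]), array([ 0.62179904, -0.37448918,  0.31      ])] yaw -0.09865800719236861
press origin [ 0.54300385 -0.26634004]
```

Emit:
{"api": "arm_command", "payload": {"plan": [[[-0.4,0,0,-8,-0.118],[-0.4,0,0,-8,-0.118],[-0.4,0,0,0,-0.117],[-0.4,-30,-36,0,0],[-0.4,-30,-36,0,0],[-0.4,-30,-36,0,0],[-0.4,-30,-36,0,0],[-0.4,-30,-36,0,0]]]}}

```text
t: 1.0
position: [0.379, 0.4253, 0.2613]
tcp_rot: [[-1.0, 0.008, 0.0], [0.008, 1.0, 0.0], [-0.0, 0.0, -1.0]]
wrist_force: [-0.3, 1.3, 0.3]
width: 0.0596
gripper_force: 0.0
```

```bash
cat >> h.py <<'E'
def to(x,y,z):
    s=read_state();R=s["tcp_rot"];print("t",s["t"],"pos",np.round(s["position"],4),"yaw_y",np.round(R[:,1],3),"w",round(s["width"],4),"q",np.round(s["joint_positions"],2))
    print("tool shift mm",np.round(1000*R.T@(np.array([x,y,z])-s["position"]),1))
E
python3 -c "
from h import *
to(.504,.279,.26)"
```

```text
t 1.0 pos [0.379  0.4253 0.2613] yaw_y [0.008 1.    0.   ] w 0.0596 q [-0.9   0.14  0.01  1.63 -0.    1.36  0.67]
tool shift mm [-126.1 -145.3    1.3]
```

Emit:
{"api": "arm_command", "payload": {"plan": [[[-0.4,-25,-29,0,0],[-0.4,-25,-29,0,0],[-0.4,-25,-29,0,0],[-0.4,-25,-29,0,0],[-0.4,-26,-29,0,0],[-0.4,0,0,30,0],[-0.4,0,0,30,0],[-0.4,0,0,0,0]]]}}

```text
t: 1.8
position: [0.5005, 0.2792, 0.1969]
tcp_rot: [[-1.0, 0.008, -0.007], [0.008, 1.0, -0.005], [0.007, -0.005, -1.0]]
wrist_force: [-0.7, 0.0, -0.0]
width: 0.06
gripper_force: 0.0
```

```bash
python3 -c "
from h import *
to(.504,.279,.144)
cv2.imwrite('pics/g1.png',np.vstack([crop('top',165,190,100,75,4),crop('scene',170,130,100,75,4)]).transpose(0,1,2))"
```

```text
t 1.8 pos [0.5005 0.2792 0.1969] yaw_y [ 0.008  1.    -0.005] w 0.06 q [-0.69  0.19  0.15  1.71 -0.03  1.25  1.03]
tool shift mm [-3.9  0.  52.9]
```

View pics/g1.png

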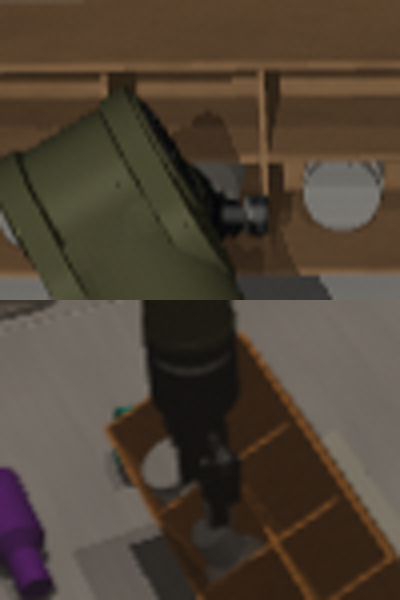

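The top view shows the gripper over the middle compartment, hiding the cap. The scene view shows the bottle's shoulder below the fingers, centred between the dividers. I'll descend.

Emit:
{"api": "arm_command", "payload": {"plan": [[[-0.4,-4,0,15,0],[-0.4,0,0,15,0],[-0.4,0,0,12,0],[-0.4,0,0,8,0],[-0.4,0,0,3,0],[-0.4,0,0,0,0],[-0.4,0,0,0,0]]]}}

```text
t: 2.6
position: [0.5072, 0.2812, 0.1488]
tcp_rot: [[-1.0, 0.008, 0.001], [0.008, 1.0, 0.0], [-0.001, 0.0, -1.0]]
wrist_force: [-0.5, 0.3, -0.1]
width: 0.06
gripper_force: 0.0
```

Emit:
{"api": "arm_command", "payload": {"plan": [[[-0.4,2,-2,4,0],[-0.4,0,0,0,0],[0.3,0,0,0,0],[1,0,0,0,0],[1,0,0,0,0],[1,0,0,0,0],[1,0,0,0,0],[1,0,0,0,0]]], "grip_force": 40}}

```text
t: 3.4
position: [0.505, 0.2793, 0.1447]
tcp_rot: [[-1.0, 0.008, 0.0], [0.008, 1.0, 0.001], [-0.0, 0.001, -1.0]]
wrist_force: [-1.3, -0.1, 2.5]
width: 0.0352
gripper_force: 39.9
```

Emit:
{"api": "arm_command", "payload": {"plan": [[[1,4,0,-9,0],[1,8.5,0,-18,0],[1,8.5,0,-18,0],[1,8.5,0,-18,0],[1,8.5,0,-18,0],[1,8.5,0,-18,0],[1,8.5,0,-18,0],[1,8.5,0,-18,0]]]}}

```text
t: 4.2
position: [0.4409, 0.2788, 0.28]
tcp_rot: [[-1.0, 0.008, 0.0], [0.008, 1.0, -0.001], [-0.0, -0.001, -1.0]]
wrist_force: [0.6, 0.4, -1.9]
width: 0.0348
gripper_force: 40.0
```

Emit:
{"api": "arm_command", "payload": {"plan": [[[1,8.5,0,-18,0],[1,8.5,0,-18,0],[1,4,0,-25,0],[1,0,0,-20,0],[1,0,0,0,0]]]}}

```text
t: 4.7
position: [0.4209, 0.2799, 0.3632]
tcp_rot: [[-1.0, 0.008, 0.004], [0.008, 1.0, 0.003], [-0.004, 0.003, -1.0]]
wrist_force: [0.3, -0.8, -2.1]
width: 0.0347
gripper_force: 40.0
```

```bash
python3 -c "
from h import *
to(.45,-.263,.30)
cv2.imwrite('pics/l1.png',crop('scene',130,80,200,150,4))"
```

```text
t 4.7 pos [0.4209 0.2799 0.3632] yaw_y [0.008 1.    0.003] w 0.0347 q [-0.75 -0.03  0.11  1.61  0.    1.55  0.92]
tool shift mm [ -33.1 -542.8   61.8]
```

View pics/l1.png

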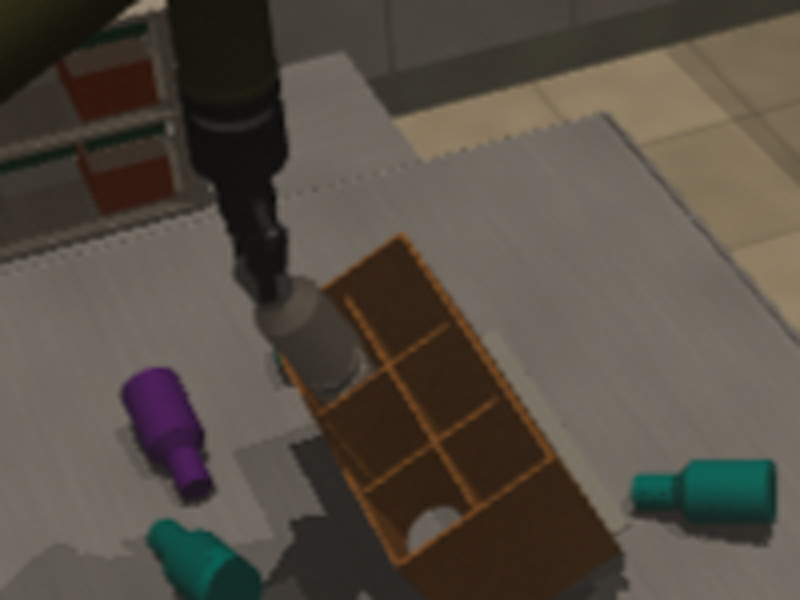

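The bottle is held by its cap and clear of the rim. It is still tilted, with its base at crop (335,370) toward +x. I'll carry it to the front of the press.

Emit:
{"api": "arm_command", "payload": {"plan": [[[1,-3,-25,0,0],[1,-3,-40,0,0],[1,-3,-45,0,0],[1,-3,-45,0,0],[1,-3,-45,0,0],[1,-3,-45,0,0],[1,-3,-45,0,0],[1,-3,-45,0,0]]]}}

```text
t: 5.55
position: [0.4407, -0.0575, 0.3585]
tcp_rot: [[-1.0, 0.008, -0.003], [0.008, 1.0, -0.0], [0.003, -0.0, -1.0]]
wrist_force: [0.8, -0.1, -1.3]
width: 0.0351
gripper_force: 40.1
```

Emit:
{"api": "arm_command", "payload": {"plan": [[[1,-3,-45,0,0.04],[1,-3,-45,0,0.042],[1,-3,-45,0,0],[1,-3,-40,0,0],[1,0,-20,0,0],[1,0,0,0,0],[1,0,0,0,0]]]}}

```text
t: 6.25
position: [0.4413, -0.2502, 0.3588]
tcp_rot: [[-0.996, 0.09, -0.003], [0.09, 0.996, 0.001], [0.003, 0.001, -1.0]]
wrist_force: [0.0, 0.2, -1.1]
width: 0.0352
gripper_force: 40.3
```

```bash
python3 -c "
from h import *
to(.4583,-.2584,.24)
T=lambda u,v:(340+(u+.5)/6-.5,180+(v+.5)/6-.5)
O=np.array([.543,-.2663]);a=-.09;R=np.array([[np.cos(a),-np.sin(a)],[np.sin(a),np.cos(a)]])
for u,v in((270,228),(340,228),(270,110),(200,250),(408,208)):
  print(u,v,np.round(1000*R.T@(atz('top',T(u,v),.19)[:2]-O)))
cv2.imwrite('pics/p1.png',crop('scene',220,200,180,150,4))"
```

```text
t 6.25 pos [ 0.4413 -0.2502  0.3588] yaw_y [0.09  0.996 0.001] w 0.0352 q [-0.33 -0.05  0.77  1.63  0.03  1.55  1.92]
tool shift mm [-18.   -6.8 118.8]
270 228 [25. 51.]
340 228 [27. 17.]
270 110 [81. 54.]
200 250 [12. 83.]
408 208 [ 39. -14.]
```

View pics/p1.png

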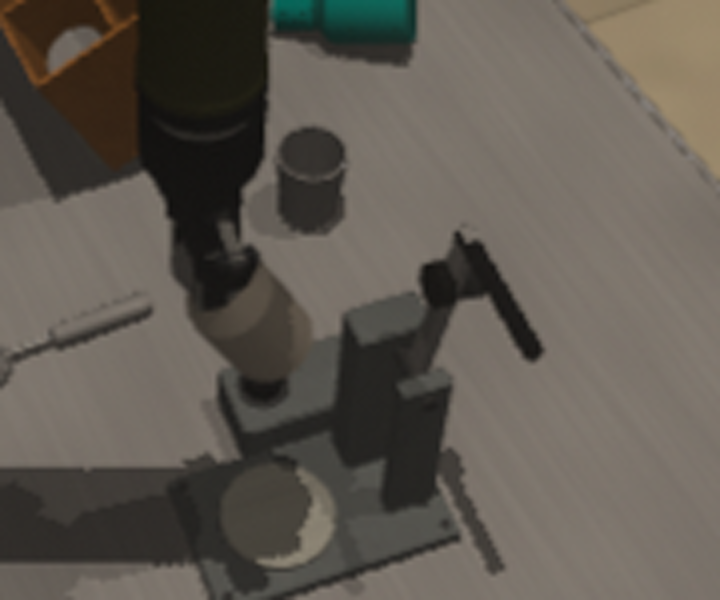

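The tall cover block is at press y 17 to 52, with its front at x ≈ 25 mm. The bottle is still tilted with its base toward +x. I'll push its lower edge gently against that block to swing it upright in the grip.

Emit:
{"api": "arm_command", "payload": {"plan": [[[1,-7,9,32,0],[1,-7,9,32,0],[1,-7,9,32,0],[1,-7,0,32,0],[1,0,0,0,0],[1,-10,0,0,0],[1,-10,0,0,0],[1,0,0,0,0]]], "grip_force": 25}}

```text
t: 7.1
position: [0.4937, -0.228, 0.2337]
tcp_rot: [[-0.996, 0.089, 0.001], [0.089, 0.996, -0.001], [-0.001, -0.001, -1.0]]
wrist_force: [-1.3, 0.6, -0.9]
width: 0.035
gripper_force: 40.1
```

Emit:
{"api": "arm_command", "payload": {"plan": [[[1,-8,0,0,0],[1,-8,0,0,0],[1,-8,0,0,0]]]}}

```text
t: 7.4
position: [0.5161, -0.2307, 0.2328]
tcp_rot: [[-0.996, 0.09, -0.001], [0.09, 0.996, 0.0], [0.001, 0.0, -1.0]]
wrist_force: [-4.2, 1.0, 0.4]
width: 0.0349
gripper_force: 40.2
```

```bash
cat >>h.py <<'E'
O=np.array([.543,-.2663]);a=-.09;RP=np.array([[np.cos(a),-np.sin(a)],[np.sin(a),np.cos(a)]])
def pw(): 
    s=read_state();print("press mm",np.round(1000*RP.T@(s["position"][:2]-O),1),"z",round(s["position"][2]*1000,1),"F press",np.round(RP.T@s["wrist_force"][:2],2),round(s["wrist_force"][2],2),"y",np.round(s["tcp_rot"][:,1],3),"t",s["t"],"q",np.round(s["joint_positions"],2))
E
python3 -c "
from h import *
pw()"
```

```text
press mm [-30.  33.] z 232.8 F press [-4.29  0.62] 0.41 y [0.09  0.996 0.   ] t 7.4 q [-0.31  0.17  0.77  1.71 -0.13  1.31  1.96]
```

Emit:
{"api": "arm_command", "payload": {"plan": [[[1,-8,0,0,0],[1,-8,0,0,0],[1,-6,0,0,0],[1,0,0,0,0],[1,0,0,0,0]]], "grip_force": 25}}

```text
t: 7.9
position: [0.5384, -0.2323, 0.232]
tcp_rot: [[-0.996, 0.09, 0.001], [0.09, 0.996, -0.0], [-0.001, -0.0, -1.0]]
wrist_force: [-1.5, 0.7, -2.6]
width: 0.0353
gripper_force: 40.6
```

```bash
python3 -c "
from h import *
pw()
cv2.imwrite('pics/p2.png',crop('scene',220,200,180,150,4))"
```

```text
press mm [-7.6 33.5] z 232.0 F press [-1.6   0.51] -2.65 y [ 0.09   0.996 -0.   ] t 7.9 q [-0.29  0.23  0.76  1.66 -0.16  1.32  1.98]
```

View pics/p2.png

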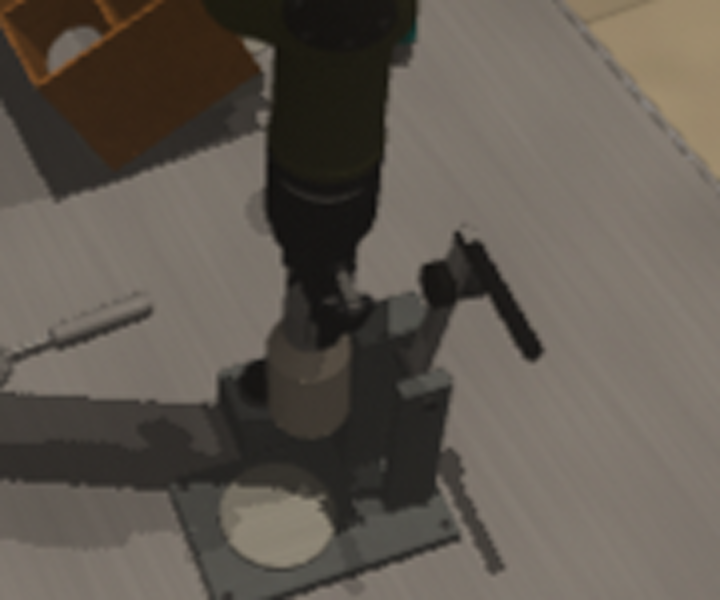

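The bottle is now upright at crop (310,385), flush against the block. I'll move it over the plate.

Emit:
{"api": "arm_command", "payload": {"plan": [[[1,10,0,0,0],[1,15,-5,0,0],[1,8,-18,0,0],[1,0,-11,20,0],[1,0,0,30,0],[1,0,0,20,0],[1,0,0,5,0],[1,0,0,0,0]]]}}

```text
t: 8.75
position: [0.5018, -0.2629, 0.1573]
tcp_rot: [[-0.996, 0.09, 0.0], [0.09, 0.996, 0.0], [-0.0, 0.0, -1.0]]
wrist_force: [-0.1, 0.2, -1.3]
width: 0.0349
gripper_force: 40.6
```

```bash
python3 -c "
from h import *
pw()"
```

```text
press mm [-41.3  -0.3] z 157.3 F press [-0.09  0.22] -1.26 y [0.09  0.996 0.   ] t 8.75 q [-0.24  0.25  0.78  1.8  -0.19  1.17  2.08]
```

Emit:
{"api": "arm_command", "payload": {"plan": [[[1,-1,0,5,0],[1,0,0,4,0],[1,0,0,2,0],[1,0,0,0,0]]]}}

```text
t: 9.15
position: [0.503, -0.2632, 0.1463]
tcp_rot: [[-0.996, 0.09, 0.0], [0.09, 0.996, 0.0], [-0.0, 0.0, -1.0]]
wrist_force: [0.2, -1.1, -1.3]
width: 0.0346
gripper_force: 40.6
```

Emit:
{"api": "arm_command", "payload": {"plan": [[[1,0,0,2,0],[1,0,0,2,0],[1,0,0,0,0]]]}}

```text
t: 9.45
position: [0.5033, -0.2634, 0.1425]
tcp_rot: [[-0.996, 0.09, 0.001], [0.09, 0.996, -0.0], [-0.001, -0.0, -1.0]]
wrist_force: [0.1, -0.5, 0.2]
width: 0.035
gripper_force: 40.9
```

Emit:
{"api": "arm_command", "payload": {"plan": [[[1,0,0,1,0],[1,0,0,0,0]]]}}

```text
t: 9.65
position: [0.5038, -0.2635, 0.1423]
tcp_rot: [[-0.996, 0.09, 0.002], [0.09, 0.996, -0.0], [-0.002, -0.0, -1.0]]
wrist_force: [-0.0, -0.1, 4.6]
width: 0.0349
gripper_force: 41.3
```

Emit:
{"api": "arm_command", "payload": {"plan": [[[1,0,0,-1,0],[0,0,0,0,0],[-0.5,0,0,0,0],[-0.5,0,0,0,0],[-0.5,0,0,0,0],[-0.5,0,0,-10,0],[-0.5,0,0,-20,0],[-0.5,0,0,-30,0]]]}}

```text
t: 10.45
position: [0.5021, -0.2629, 0.2022]
tcp_rot: [[-0.996, 0.09, -0.003], [0.09, 0.996, 0.001], [0.003, 0.0, -1.0]]
wrist_force: [0.3, 0.4, -0.6]
width: 0.0641
gripper_force: 0.0
```

```bash
python3 -c "
from h import *
pw()
cv2.imwrite('pics/p3.png',np.hstack([crop('scene',220,200,130,150,3),crop('top',330,170,130,150,3)]))"
```

```text
press mm [-41.1  -0.3] z 202.2 F press [0.26 0.46] -0.61 y [0.09  0.996 0.   ] t 10.45 q [-0.25  0.21  0.79  1.74 -0.15  1.26  2.05]
```

View pics/p3.png

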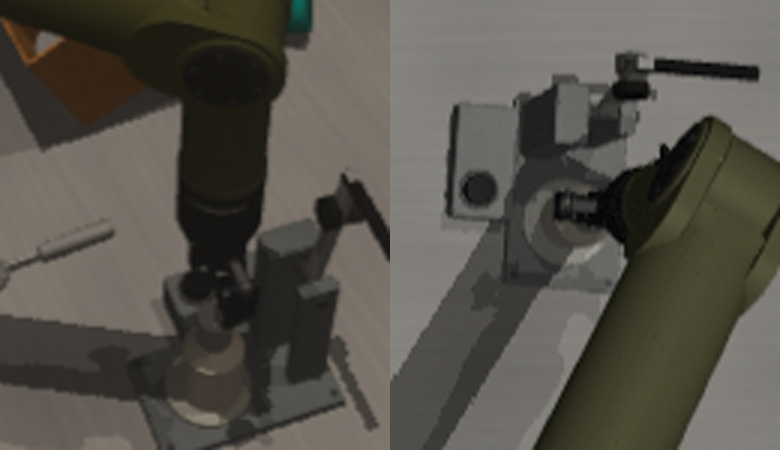

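The bottle stands in the centre of the plate, with the body at (210,380) and the plate ring visible evenly around it. Next is the button.

Emit:
{"api": "arm_command", "payload": {"plan": [[[1,0,0,-15,0],[1,-4,30,0,0],[1,-10,40,0,0],[1,-12,30,0,0],[1,0,0,30,0],[1,0,0,40,0],[1,0,0,30,0],[1,0,0,0,0]]]}}

```text
t: 11.35
position: [0.5345, -0.1648, 0.1134]
tcp_rot: [[-0.996, 0.089, -0.009], [0.089, 0.996, 0.001], [0.009, 0.0, -1.0]]
wrist_force: [-0.6, 0.2, -0.2]
width: 0.0002
gripper_force: 0.0
```

```bash
python3 -c "
from h import *
pw()"
```

```text
press mm [-17.6 100.3] z 113.4 F press [-0.63  0.15] -0.22 y [0.089 0.996 0.   ] t 11.35 q [-0.36  0.28  0.7   1.85 -0.2   1.09  1.9 ]
```

Emit:
{"api": "arm_command", "payload": {"plan": [[[1,-2,0,20,0],[1,0,0,12,0],[1,0,0,6,0],[1,0,0,4,0],[1,0,0,4,0],[1,0,0,0,0]]]}}

```text
t: 11.95
position: [0.5402, -0.1663, 0.0718]
tcp_rot: [[-0.996, 0.09, 0.001], [0.09, 0.996, 0.0], [-0.001, 0.0, -1.0]]
wrist_force: [-0.3, -0.1, 1.3]
width: -0.0001
gripper_force: 0.4
```

```bash
python3 -c "
from h import *
pw()"
```

```text
press mm [-11.8  99.4] z 71.8 F press [-0.27 -0.15] 1.27 y [0.09  0.996 0.   ] t 11.95 q [-0.33  0.35  0.68  1.88 -0.26  1.01  1.94]
```

Contact made with the button. I'll press it about 7 mm further.

Emit:
{"api": "arm_command", "payload": {"plan": [[[1,0,0,3,0],[1,0,0,3,0],[1,0,0,1.5,0],[1,0,0,0,0],[1,0,0,0,0]]]}}

```text
t: 12.45
position: [0.5404, -0.1664, 0.0649]
tcp_rot: [[-0.996, 0.09, 0.001], [0.09, 0.996, 0.0], [-0.001, 0.0, -1.0]]
wrist_force: [-1.7, -0.1, 8.7]
width: -0.0001
gripper_force: 4.6
```

```bash
python3 -c "
from h import *
pw()
a=crop('scene',300,240,90,90,1)
cv2.imwrite('pics/b1.png',np.hstack([crop('scene',260,220,130,150,3),crop('top',370,170,130,150,3)]))"
```

```text
press mm [-11.5  99.3] z 64.9 F press [-1.66 -0.28] 8.66 y [0.09  0.996 0.   ] t 12.45 q [-0.33  0.36  0.68  1.88 -0.27  0.99  1.95]
```

View pics/b1.png

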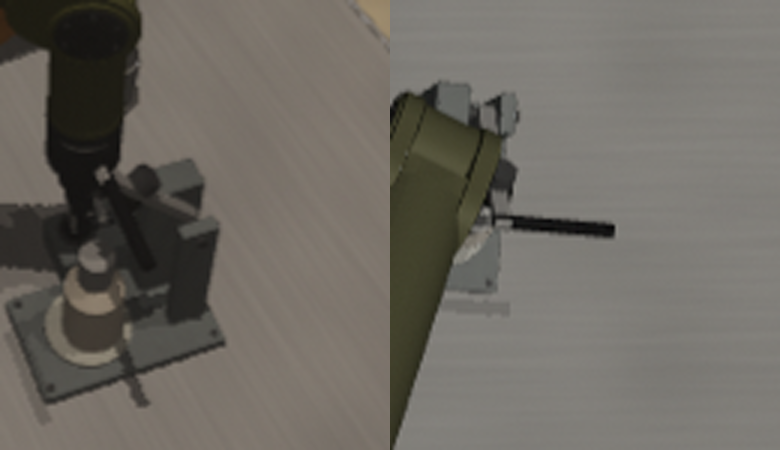

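The arm is falling toward the upright bottle's cap. I'll back off straight up and wait for it to settle.

Emit:
{"api": "arm_command", "payload": {"plan": [[[1,0,0,0,0],[1,0,0,-5,0],[1,0,0,-15,0],[1,0,0,-30,0],[1,0,0,-40,0],[1,0,0,-45,-0.1],[1,0,0,-45,-0.1],[1,0,0,0,-0.1]]]}}

```text
t: 13.4
position: [0.5429, -0.1677, 0.2513]
tcp_rot: [[-0.977, -0.212, 0.012], [-0.212, 0.977, -0.001], [-0.011, -0.004, -1.0]]
wrist_force: [0.5, -0.3, -1.2]
width: -0.0002
gripper_force: 0.0
```

```bash
python3 -c "
from h import *
pw()"
```

```text
press mm [-9.  98.2] z 251.3 F press [ 0.48 -0.25] -1.16 y [-0.212  0.977 -0.004] t 13.4 q [-0.37  0.15  0.7   1.68 -0.1   1.33  2.13]
```

Emit:
{"api": "arm_command", "payload": {"plan": [[[0,0,0,-20,0.145],[-0.5,0,0,-20,0.145],[-0.5,0,0,0,0.145],[-0.5,0,0,0,0.145],[-0.5,0,0,0,0.145],[-0.5,0,0,0,0.145],[-0.5,0,0,0,0.145],[-0.5,0,0,0,0.145]]]}}

```text
t: 14.2
position: [0.5395, -0.1663, 0.2843]
tcp_rot: [[-0.577, 0.817, 0.0], [0.817, 0.577, 0.0], [0.0, 0.0, -1.0]]
wrist_force: [0.4, -0.9, 0.2]
width: 0.0642
gripper_force: 0.0
```

Emit:
{"api": "arm_command", "payload": {"plan": [[[-0.5,0,0,0,0.145],[-0.5,0,0,0,0.145],[-0.5,0,0,0,0.145],[-0.5,0,0,0,0.145],[-0.5,0,0,0,0.135],[-0.5,0,0,0,0]]]}}

```text
t: 14.8
position: [0.5396, -0.1663, 0.2842]
tcp_rot: [[0.094, 0.996, 0.0], [0.996, -0.094, 0.0], [0.0, 0.0, -1.0]]
wrist_force: [0.6, -0.4, -0.3]
width: 0.0639
gripper_force: 0.0
```

```bash
cat > hd.py <<'E'
from h import *
pw()
P=lambda x,y,z:np.r_[O+RP@[x/1000,y/1000],z/1000]
im=read_camera("top");g=im.max(2)
e=[proj("top",P(-85,y,171)) for y in(-10,-62,-108)];print("expect",np.round(e,1))
x0,x1=int(e[0][0])-15,int(e[2][0])+12;y0,y1=int(min(a[1] for a in e))-14,int(max(a[1] for a in e))+14
print(x0,y0)
for r in g[y0:y1,x0:x1:2]:print(" ".join("%3d"%v for v in r))
E
python3 hd.py
```

```text
press mm [-12.4  99.3] z 284.2 F press [ 0.59 -0.37] -0.28 y [ 0.996 -0.094  0.   ] t 14.8 q [-0.53  0.15  0.88  1.64 -0.12  1.41  0.27]
expect [[402.1 257.7]
 [420.2 259.2]
 [436.2 260.5]]
387 243
 65  64  72  73  76  79  80  79  78  75  72  72  70  66  67  77  78  82  79 128 128 128 128 128 127 127 127 127 127 129 129
 65  65  72  74  77  79  80  80  76  74  72  72  69  61  74  75  76  79  92 129 129 130 129 129 129 128 128 128 128 129 129
 64  66  72  73  78  81  80  79  77  73  71  71  68  55  72  74  75  76 118 130 130 129 129 128 128 127 128 127 128 127 128
 65  68  73  74  78  81  80  78  75  73  72  70  68  59  71  71  73  76 130 129 129 129 128 127 128 127 127 127 127 127 126
 65  69  73  75  79  80  81  79  75  73  71  70  67  61  69  70  70  79 129 129 129 129 128 128 127 128 128 128 129 129 129
 65  69  73  74  79  80  81  78  75  73  72  69  66  63  68  69  68  98 129 130 129 129 129 128 129 129 129 129 129 129 129
 65  71  73  76  80  80  80  77  74  73  72  70  67  62  66  67  69 119 128 127 128 128 128 127 127 127 127 128 127 127 127
 66  71  74  76  80  81  80  76  7
[... 2241 characters left out ...]
  56  58 129 129 129 129 129 129 129 129 129 129 128 128 128 127 128 127 126 126
 78  80  82  81  76  75  72  72  69  67  62  55  88 130 129 129 130 129 130 130 130 130 129 130 129 128 128 129 128 128 126
 78  81  81  79  76  74  72  71  69  65  61  53 117 129 129 130 130 130 130 132 130 131 131 130 130 131 129 129 129 129 128
 78  82  82  80  76  73  73  71  68  65  59  54 130 130 130 130 130 131 131 132 131 131 132 131 131 131 131 130 130 129 128
 79  82  81  79  76  73  72  71  68  64  59  52 130 130 131 131 132 131 131 132 132 132 131 132 132 131 131 131 131 130 130
 79  82  81  78  76  74  72  70  68  64  60  51 129 130 129 129 130 130 130 131 131 130 131 131 130 131 131 130 130 128 129
```

The handle is down at press (-85, -10…-102, 171), where expected. Moving above it.

Emit:
{"api": "arm_command", "payload": {"plan": [[[-0.5,-20,-10,0,0],[-0.5,-35,-15,0,0],[-0.5,-35,-15,0,0],[-0.5,-35,-15,0,0],[-0.5,-30,-12,0,0],[-0.5,-10,-6,0,0],[-0.5,0,0,40,0],[-0.5,0,0,0,0]]]}}

```text
t: 15.65
position: [0.4497, -0.3213, 0.2401]
tcp_rot: [[0.092, 0.996, -0.006], [0.996, -0.092, 0.004], [0.004, -0.007, -1.0]]
wrist_force: [0.0, 0.5, -0.8]
width: 0.0639
gripper_force: 0.0
```

```bash
python3 -c "
from h import *
pw()"
```

```text
press mm [-87.9 -63.2] z 240.1 F press [0.   0.48] -0.79 y [ 0.996 -0.092 -0.007] t 15.65 q [-0.31  0.17  0.99  1.73 -0.15  1.33  0.62]
```

Emit:
{"api": "arm_command", "payload": {"plan": [[[-0.5,-3,2,25,0],[-0.5,0,0,25,0],[-0.5,0,0,16,0],[-0.5,0,0,4,0],[-0.5,0,0,0,0],[-0.5,0,0,0,0]]]}}

```text
t: 16.25
position: [0.4542, -0.327, 0.175]
tcp_rot: [[0.093, 0.996, 0.002], [0.996, -0.093, -0.001], [-0.0, 0.002, -1.0]]
wrist_force: [-0.2, -1.1, 0.8]
width: 0.064
gripper_force: 0.0
```

```bash
python3 -c "
from h import *
pw()"
```

```text
press mm [-83.  -68.5] z 175.0 F press [-0.1  -1.07] 0.81 y [ 0.996 -0.093  0.002] t 16.25 q [-0.26  0.25  0.97  1.8  -0.22  1.2   0.68]
```

Emit:
{"api": "arm_command", "payload": {"plan": [[[-0.5,0,-2,6,0],[-0.5,0,0,4,0],[-0.5,0,0,0,0],[0.4,0,0,0,0],[1,0,0,0,0],[1,0,0,0,0],[1,0,0,0,0],[1,0,0,0,0]]], "grip_force": 25}}

```text
t: 17.05
position: [0.453, -0.3268, 0.1643]
tcp_rot: [[0.093, 0.996, 0.003], [0.996, -0.093, -0.001], [-0.001, 0.003, -1.0]]
wrist_force: [4.1, -1.4, -0.2]
width: 0.0133
gripper_force: 25.4
```

```bash
python3 -c "
from h import *
pw()"
```

```text
press mm [-84.2 -68.3] z 164.3 F press [ 4.16 -1.03] -0.17 y [ 0.996 -0.093  0.003] t 17.05 q [-0.26  0.26  0.97  1.82 -0.23  1.18  0.69]
```

Emit:
{"api": "arm_command", "payload": {"plan": [[[1,0,0.7,-8.7,0],[1,0,0.8,-8.7,0],[1,0,3.7,-17,0],[1,0,5.6,-16.4,0],[1,0,7.6,-15.7,0],[1,0,0,0,0]]]}}

```text
t: 17.65
position: [0.4725, -0.3284, 0.232]
tcp_rot: [[0.092, 0.996, 0.005], [0.996, -0.092, -0.002], [-0.002, 0.005, -1.0]]
wrist_force: [5.0, -1.2, -5.0]
width: 0.0129
gripper_force: 25.8
```

```bash
python3 -c "
from h import *
pw()"
```

```text
press mm [-64.6 -68.2] z 232.0 F press [ 5.05 -0.73] -5.02 y [ 0.996 -0.092  0.005] t 17.65 q [-0.28  0.24  0.98  1.69 -0.2   1.31  0.65]
```

Emit:
{"api": "arm_command", "payload": {"plan": [[[1,0,9,-14.5,0],[1,0,11,-13.4,0],[1,0,12.6,-12,0],[1,0,14,-10.4,0],[1,0,15,-8.7,0],[1,0,0,0,0]]]}}

```text
t: 18.25
position: [0.5311, -0.3343, 0.291]
tcp_rot: [[0.093, 0.996, -0.002], [0.996, -0.093, -0.0], [-0.0, -0.002, -1.0]]
wrist_force: [-5.1, 3.1, 6.4]
width: 0.013
gripper_force: 25.3
```

```bash
python3 -c "
from h import *
pw()"
```

```text
press mm [ -5.7 -68.7] z 291.0 F press [-5.33  2.6 ] 6.41 y [ 0.996 -0.093 -0.002] t 18.25 q [-0.21  0.36  0.95  1.47 -0.29  1.47  0.65]
```

Emit:
{"api": "arm_command", "payload": {"plan": [[[1,0,16,-6.5,0],[1,0,16.5,-4.8,0],[1,0,17,-2.6,0],[1,0,17,-0.5,0],[1,0,15,1.2,0],[1,0,0,0,0]]]}}

```text
t: 18.85
position: [0.6135, -0.3419, 0.3024]
tcp_rot: [[0.093, 0.996, -0.0], [0.996, -0.093, -0.001], [-0.001, -0.0, -1.0]]
wrist_force: [0.8, 1.0, 2.6]
width: 0.0131
gripper_force: 27.3
```

```bash
python3 -c "
from h import *
pw()"
```

```text
press mm [ 77.  -68.9] z 302.4 F press [0.73 1.11] 2.59 y [ 0.996 -0.093 -0.   ] t 18.85 q [-0.1   0.53  0.9   1.24 -0.41  1.55  0.64]
```

Emit:
{"api": "arm_command", "payload": {"plan": [[[1,0,4,0.5,0],[1,0,4,0.7,0],[1,0,0,0,0],[1,0,0,0,0]]]}}

```text
t: 19.25
position: [0.6199, -0.3424, 0.3013]
tcp_rot: [[0.094, 0.996, 0.0], [0.996, -0.094, 0.0], [0.0, -0.0, -1.0]]
wrist_force: [0.9, 0.8, 2.4]
width: 0.0135
gripper_force: 27.4
```

```bash
python3 -c "
from h import *
pw()"
```

```text
press mm [ 83.5 -68.9] z 301.3 F press [0.79 0.89] 2.45 y [ 0.996 -0.094 -0.   ] t 19.25 q [-0.09  0.55  0.89  1.22 -0.42  1.56  0.63]
```

Emit:
{"api": "arm_command", "payload": {"plan": [[[1,0,1.5,0,0],[0.5,0,0,0,0],[-0.3,0,0,0,0],[-0.5,0,0,0,0],[-0.5,0,0,0,0],[-0.5,0,0,-10,0],[-0.5,0,0,-25,0],[-0.5,0,0,-30,0]]]}}

```text
t: 20.05
position: [0.6214, -0.3422, 0.3667]
tcp_rot: [[0.094, 0.996, -0.001], [0.996, -0.094, 0.001], [0.001, -0.002, -1.0]]
wrist_force: [0.0, 0.3, -0.3]
width: 0.0637
gripper_force: 0.0
```

Emit:
{"api": "arm_command", "payload": {"plan": [[[-0.5,0,0,-20,0],[-0.5,-30,0,0,0],[-0.5,-40,0,0,0],[-0.5,-40,-10,0,0],[-0.5,-40,-20,0,0],[-0.5,-40,-20,0,0],[-0.5,0,0,0,0],[-0.5,0,0,0,0]]]}}

```text
t: 20.85
position: [0.5523, -0.5289, 0.3868]
tcp_rot: [[0.098, 0.995, -0.0], [0.995, -0.098, -0.001], [-0.001, -0.0, -1.0]]
wrist_force: [0.7, 0.4, -0.3]
width: 0.0642
gripper_force: 0.0
```

```bash
cat > chk.py <<'E'
from h import *
pw()
P=lambda x,y,z:np.r_[O+RP@[x/1000,y/1000],z/1000]
c=(proj("top",P(-40,0,155)));print("cap expect",np.round(c,1),"handle expect",np.round([proj("top",P(86,y,310)) for y in(-16,-62,-100)],1))
im=read_camera("top");ref=cv2.imread("pics/top0.png");ref=cv2.resize(ref,(560,420),interpolation=cv2.INTER_AREA)[:,:,::-1]
g=im.max(2);x,y=map(int,c)
print("bottle");[print(" ".join("%3d"%v for v in r)) for r in g[y-22:y+26:2,x-22:x+24:2]]
q=proj("top",P(86,-62,310)).astype(int)
d=np.abs(im.astype(int)-ref).max(2)
print("handle");[print(" ".join("%3d"%v for v in r)) for r in g[q[1]-12:q[1]+12:2,q[0]-20:q[0]+22:2]]
for n,(a,b,w,h) in dict(beaker=(285,175,35,35),scoop=(300,240,30,65),jarcan=(150,185,125,78)).items(): print(n,"changed px",(d[b:b+h,a:a+w]>25).sum())
E
python3 chk.py
```

```text
press mm [  32.8 -260.7] z 386.8 F press [0.65 0.43] -0.25 y [ 0.995 -0.098 -0.   ] t 20.85 q [ 0.34  0.69  0.87  0.82 -0.52  1.8   0.86]
cap expect [398.2 242.1] handle expect [[420.5 192.6]
 [437.9 193.9]
 [452.3 195.1]]
bottle
 34  35  37  37  37  37  55  76  91  91  89 104 105 105 105 105  93 131 131 131 131 130 131
 65  56  55  49  65  84 105  92  91  90  90 104 105 104 105 104 116 130 130 129 129 129 129
 91  92  90  90  89  92 107  92  91  91  96 104 104 105 103 103 108 133 133 133 133 132 132
 91  90  92  90  89  90  92  92  91  90 104 104 105 104 101 102 116 130 129 129 130 130 130
 91  89  92  91  91  91  91  91  91  89 104 105 104 104 103 103 131 131 130 130 129 129 129
 92  90  91 100 107 112 122 113 115  94  89  90  89  88  98  96 130 130 130 130 130 130 131
 92  91 112 132 111 117 120 119 126 114 107 101  88  89  89  87 125 125 129 129 130 130 114
 91 113 153 137  71  63  97 131 130 132 131 132 121  94  95  95 112 113 128 129 129  78  78
100 135 152  77  59  79 130 130 117  61 123 145 145 130 103 107 117 118 127 112  78  76  76
151 155  91  57  60 132 130  86  45 122 14
[... 1715 characters left out ...]
3 132 131 131 129 129 128 128 127 126 126 126 126
137  24  23  25  22  21  22  19  18  17  37  36  58  80  79 102 104 103 124 123 123
 54  12  14  15  15  19  19  19  22  25  20  23  19  23  23  20  17  20 100 124 124
131 130 130 114 103  93  94  89  89  68  47  47  28  17  15  16  17  19 111 126 125
131 131 131 131 131 131 132 131 131 130 130 129 128 128 126 111  97  97 125 125 125
117 132 132 133 133 132 132 131 131 131 131 130 128 128 127 126 125 125 125 126 125
 80 131 131 132 132 132 132 133 132 131 131 130 131 129 129 128 129 128 128 127 127
106 132 131 131 132 133 132 132 132 132 132 131 130 130 130 129 128 128 128 113  78
beaker changed px 0
scoop changed px 154
jarcan changed px 309
```

```bash
python3 -c "
from cell import *
print(job_done())"
```

```text
the job is handed in; nothing more can be done
None
```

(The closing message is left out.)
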